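# Load the spares drawer and close it on its catch

### The job

Lay the ball bearing, the toothed pulley and the bolt in the open drawer of the small kit cabinet, one to a compartment, bearing and pulley flat. Then push the drawer home until its catch snaps and holds it against its stop; do not slam or ram it, and leave the other things on the bench and on the cabinet where they are.

Things in the scene. Friction and masses are not known exactly. Their poses are not given: they have to be found in the camera images.
- cabinet: fixed low grey steel kit cabinet, 190 deep (x) x 250 wide (y) x 90 mm high, with one blue-fronted drawer; origin under its centre on the bench, x axis points into the cabinet (the drawer opens toward -x), z up. A 7 mm rim runs round the back and sides of its top; a hex key lies on the cork mat there, on the right
- kit_drawer (a joint): how far the drawer stands out (m): 0 = its front face 16 mm inside the frame, 0.016 flush, at most 0.178; starts about 0.167 out. 1 to 2 N of friction. Where it comes home depends on how its hidden catch was set: at an unknown value from 0.002 to 0.032, different each time
- stop_pad (a joint): compression (m) of the rubber stop, 8 N per mm, hidden under the drawer with two sprung rollers. The rollers resist from 14 mm before home, with 6 to 11 N; 5 mm before home they give way and pull the drawer in. Short of that they push it back out. 0 = free, 0.001 = home and held, over 0.0033 = rammed (about 20 N past the catch).
- kit_drawer_handle (a point): middle of the drawer's steel bar handle, a horizontal round bar 100 mm long along the cabinet's y, 35 mm in front of the drawer's front and 62 mm above the bench, moving with the drawer; axes as the cabinet's
- kit_drawer_in (a point): centre of the drawer's inner floor, 27 mm above the bench, 120 mm behind the handle bar, moving with the drawer; axes as the cabinet's. Partitions along x make three compartments, each 70 mm wide, 151 mm long, centred 73, 0 and -73 mm from here along y; walls 37 mm above the floor, front 53 mm; partitions 3 mm thick
- bearing: steel ball bearing lying flat, 52 mm across, 15 mm high; origin under its centre, z up
- toothed_pulley: light grey toothed pulley lying flat, toothed rim 54 mm across and 18 mm high below, hub 24 mm across up to 29 mm; origin under its centre, z up
- bolt: hexagon bolt lying down, 52 mm long along its y (head at +y, 16 mm wide and 7 mm long; shank 10 mm across, its axis about 7 mm up); origin under its middle
- drill_jig: bystander: light drill jig 45 x 75 x 38 mm beside the cabinet; origin under its centre
- beech_block: bystander: wooden block 45 x 90 x 35 mm by the vice; origin under its centre
- hex_key: bystander: black hex key 31 x 93 x 7 mm on top of the cabinet; origin under its centre

How it is judged:
By the outcome, as a careful person would: the job done as asked, in the order asked, and still so for the second after the job is handed in, with the robot touching nothing.
It also fails if it takes over 72 s, if anything falls off the work surface, if the arm or the gripper's body presses on something with over 40 N, if the wrist force passes 120 N, or if a joint passes its speed limit or range.

### The arm

A 7-joint arm with a two-finger parallel gripper is mounted at the origin on a cart in front of the work surface, level with it; the furniture and walls round the work are solid. World frame = base frame: x ahead of the robot, y to its left, z up, the work surface at z = 0. Lengths are in m, angles in rad, forces in N, time in s.
With the tool pointing down it reaches from about 0.4 to 0.85 m from the base axis. Payload 10.4 kg.
Tool frame: the origin (TCP) lies at the very end of the fingers, on their centre line; the grasp point (between the pads) lies 19 mm behind it (manip.grip_point_offset is the distance from the TCP to the grasp point, in m); z points along the fingers, y is the line along which they close (so a half turn about z gives the same grasp; the last joint's range is limited). The gripper opens to 85 mm and grips with 20 to 120 N. Pads are 22 mm wide; open, the fingers measure 114 mm over their backs; the gripper's body (76 mm by 85 mm) begins 54 mm behind the grasp point. The pads swing forward as they close: fully open they stand 13 mm farther back than shut.
Start: joints at [-1.356, 0.332, -0.065, 1.46, 0.022, 1.35, -0.088], TCP at [0.147, 0.607, 0.203] pointing down, gripper open.
Joint ranges: [-2.6, 2.6], [-0.5, 2.12], [-1.47, 1.34], [0.16, 2.42], [-1.27, 4.41], [0.06, 2.06], [-2.6, 2.6]. Speed limits (rad/s): [2.22, 2.22, 2.79, 2.79, 3.14, 3.14, 3.14].

### API

Orientations are given as a unit quaternion [x, y, z, w].
In Python, from workcell import manip gives the robot as it stands. The module is installed in compiled form; this text tells all that it offers.
- The arm moves only by the tool step_arm, never from a script. Its argument "moves" is a list of rows, each a list of 7 numbers: the closure, from 0 (fully open) to 1 (shut), then the shift along the world's x, y, z in mm, then the turn, a rotation vector about the world's x, y, z in rad. In form: [[grip, tx, ty, tz, ax, ay, az], ...]. A call has 1 to 10 rows; each row is the pose to reach, as a shift and turn from the pose commanded when the call began; what a row does not reach only later rows make up. A row lasts 1/10 s, in which the tool goes at most 50 mm and 8.59 degrees, less where a joint would pass 70% of its speed; a pose out of reach is approached as far as the arm can. A call with a gripper value outside its range is refused whole. The fingers move at their own pace and stop on an object; "grip_force" is the grip in N (left out, the last holds). Time passes only in rows, so rows that repeat a pose let the fingers close. It gives the time, the measured TCP pose, the force, the opening and the grip force at its end, in the units of the state.
- manip.get_obs(): the state, without advancing time (a new reading comes with each control period).
- manip.camera(name): name is "scene" or "top" or "wrist"; returns a dict with "image" (420x560x3 uint8, blue, green, red), "K" (3x3 intrinsics, pixels), "rvec" (rotation vector, rad) and "tvec" (3), from world to camera coordinates, as OpenCV has them; the wrist camera has in their place "mount" (4x4, takes a point from camera to tool coordinates, whose origin is the TCP and whose axes are the flange's). Camera axes: x right, y down, z forward; pixel columns grow to the right and rows downward; lengths in m; the calibration is good to about 2 mm. A picture is of the moment at which its call begins: read the wrist's pose just before it. There is no depth.
- manip.hand_in(): hands the job in; it is judged then, once.
The state is a dict: "clock": time; "joint_pos": joint angles; "joint_velocities": joint speeds; "tau": joint torques, N m; "position": TCP position; "ee_rot": TCP orientation; "ft_force": force on the tool from outside, world axes, zero at the start; "torque": the same for the moment, N m; "grip_width": opening from 0.0 (shut) to 1.0 (fully open); "grasp_force": force on a finger pad.
Only numpy, scipy, OpenCV 4.12 (cv2) and the standard library are available. Lean on these libraries where they do the work, as an engineer would, in place of code of your own. Each camera call takes 0.05 s, during which the arm holds its last target. There are 200 camera calls.

## Working session

There is one attempt and no reset: what is moved stays moved. The work goes in short steps, Python scripts to look and compute and a tool call to move; the robot and the scene stay as the last step left them, time stands still between calls to the robot, and variables do not carry over. Pictures are saved under pics/ and viewed, at most 10 in all, crops included, and the job is handed in when it is done.

Besides the shell and the picture viewer there is one more tool, called as a command line: name --pt "numbers of a row" for each row, then --argument value for the rest. step_arm: Moves the arm, as the interface text tells. Its arguments: {"type":"object","properties":{"moves":{"type":"array","items":{"type":"array","items":{"type":"number"}}},"grip_force":{"type":"number"}},"required":["moves"]}

```bash
mkdir -p pics
cat > h.py <<'E'
import numpy as np, cv2
from workcell import manip
from scipy.spatial.transform import Rotation as R
def ray(c,px,z,T=None):
    K=np.array(c["K"],float)
    d=cv2.undistortPoints(np.array([[px]],float),K,None)[0,0]; d=np.array([d[0],d[1],1.])
    if T is None:
        Rm=cv2.Rodrigues(np.array(c["rvec"],float))[0]; o=-Rm.T@np.array(c["tvec"],float).ravel(); d=Rm.T@d
    else: o=T[:3,3]; d=T[:3,:3]@d
    return o+d*(z-o[2])/d[2]
E
python3 - <<'E'
from h import *
import pickle
o=manip.get_obs(); print(o, manip.grip_point_offset)
d={}
for n in ("scene","top"):
    c=manip.camera(n); d[n]=c; cv2.imwrite(f"pics/{n}0.png",cv2.resize(c["image"],(800,600),interpolation=cv2.INTER_CUBIC)); print(c["K"],c["rvec"],c["tvec"])
pickle.dump(d,open("c0.pkl","wb"))
E
```

```text
{'clock': 0.0, 'joint_pos': array([-1.35560488,  0.33284296, -0.06469682,  1.46095888,  0.02162394,
        1.34990533, -0.0884753 ]), 'joint_velocities': array([-0.00046611, -0.00065417,  0.00233279, -0.00253417, -0.00192191,
        0.00040279, -0.00164154]), 'tau': array([ 4.57377373e-04, -6.25437999e+01,  4.96324373e-02, -3.91612887e+01,
        1.62603561e-02,  9.81750054e-03, -2.48290945e-05]), 'position': array([0.14714113, 0.60699609, 0.20212563]), 'ee_rot': array([ 1.18591780e-01,  9.92942842e-01, -7.08102676e-04, -3.83307627e-05]), 'ft_force': array([ 0.21106813,  0.80956776, -0.36235477]), 'torque': array([ 0.03285389, -0.0658409 , -0.01543015]), 'grasp_force': 0.0, 'grip_width': 1.0028944933362565} 0.0187
[[455.8056275    0.         276.40656749]
 [  0.         455.8056275  214.55134876]
 [  0.           0.           1.        ]] [ 2.0424247  -1.10665459  0.53392477] [-0.26580723  0.4071758   0.75990299]
[[420.28075311   0.         275.08240807]
 [  0.         420.28075311 212.35583316]
 [  0.           0.           1.        ]] [ 2.12930404 -2.11255817  0.16515155] [0.09242434 0.58737145 0.83050949]
```

View pics/top0.png

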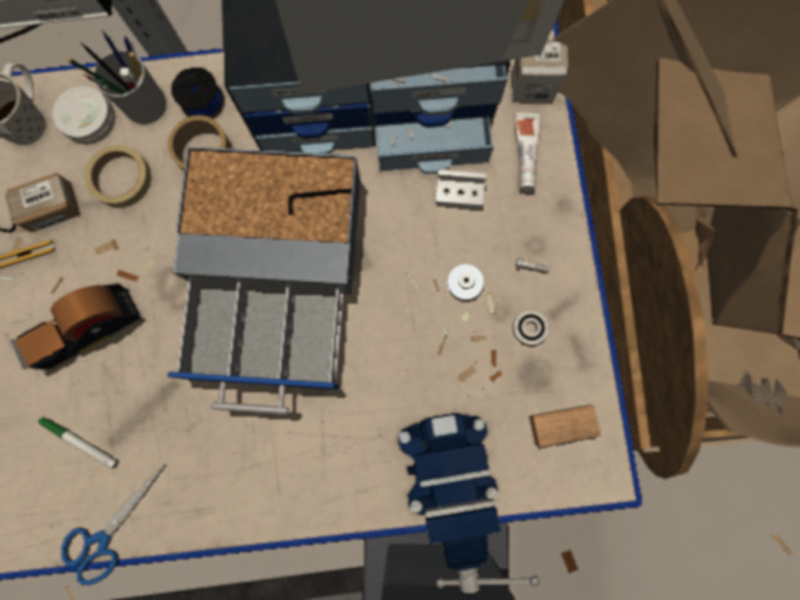

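View pics/scene0.png

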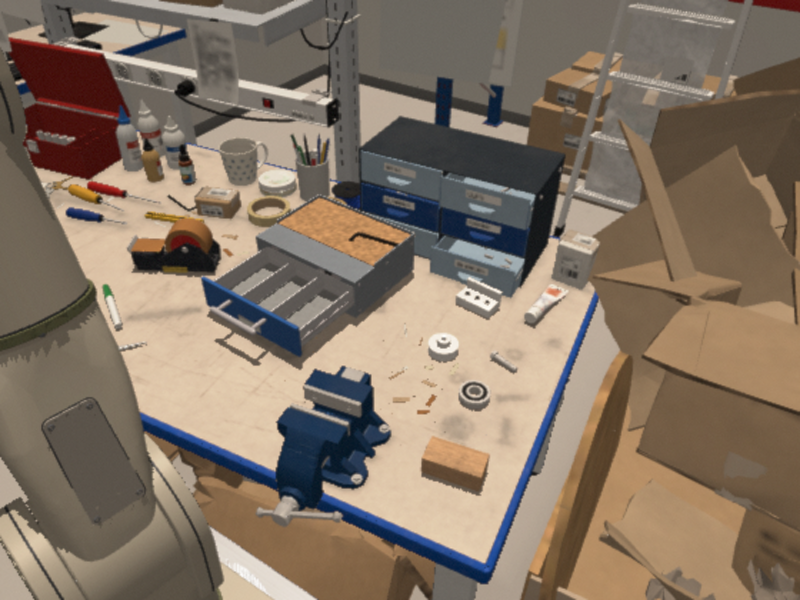

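The top view shows the pulley near (465,282), the bolt near (532,266), the bearing near (531,327), and the drawer's handle bar near (252,407), with the drawer opening toward the bottom of the image. I'll enlarge these areas.

Run:
```python
from h import *
import pickle
d=pickle.load(open("c0.pkl","rb")); im=d["top"]["image"]
a=cv2.resize(im[170:245,300:400],(800,600),interpolation=cv2.INTER_CUBIC)
b=cv2.resize(im[100:295,115:260],None,fx=3,fy=3,interpolation=cv2.INTER_CUBIC)
cv2.imwrite("pics/a.png",a);cv2.imwrite("pics/b.png",b)
c=d["top"]
for n,p,z in [("pull",(465,282),.024),("bear",(531,327),.015),("bolt",(532,266),.007),("hand",(252,407),.062),("jig",(461,188),.03),("block",(565,426),.035)]:
    print(n,ray(c,np.array(p)/1.42857,z))
```

```text
pull [ 0.62541178 -0.01188044  0.024     ]
bear [ 0.55813893 -0.11189027  0.015     ]
bolt [ 0.65510209 -0.11803324  0.007     ]
hand [0.43451471 0.29529949 0.062     ]
jig [ 0.77377972 -0.00674418  0.03      ]
block [ 0.41190067 -0.1520736   0.035     ]
```

View pics/a.png

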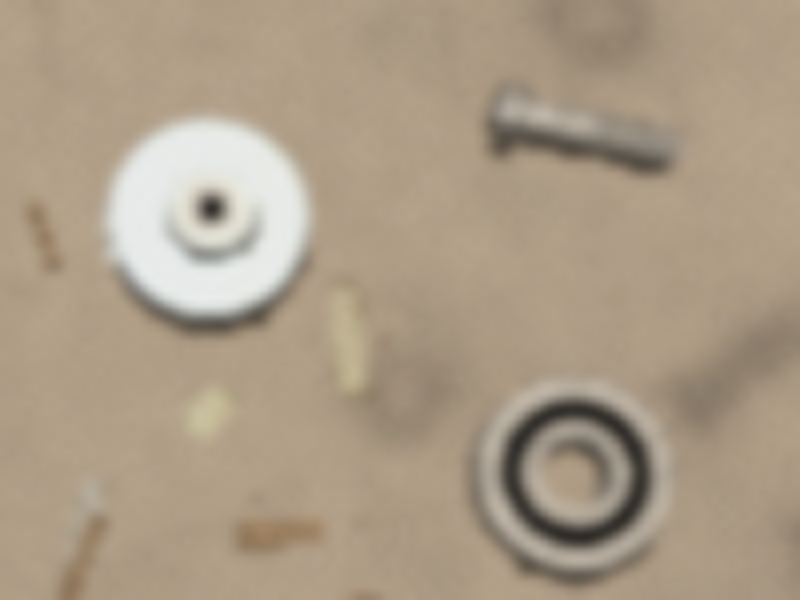

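View pics/b.png

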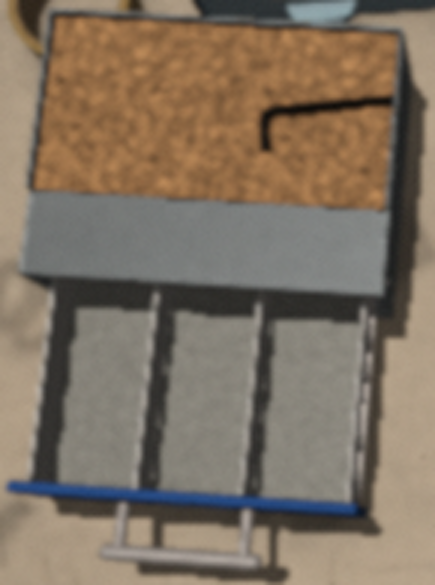

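Run:
```python
from h import *
import pickle
d=pickle.load(open("c0.pkl","rb")); c=d["top"]
A=lambda x,y:((x+.5)/8+299.5,(y+.5)/8+169.5)
B=lambda x,y:((x+.5)/3+114.5,(y+.5)/3+99.5)
print("pul",ray(c,A(209,217),.018)); print("bear",ray(c,A(574,477),.015))
h=ray(c,A(494,118),.007);t=ray(c,A(670,151),.007);print("bolt",h,t,(h+t)/2,np.linalg.norm(h-t),np.degrees(np.arctan2(*(h-t)[[1,0]])))
for z,p,q in [(.062,(103,552),(258,562)),(.08,(10,487),(365,511)),(.064,(157,294),(138,490)),(.064,(262,300),(246,498)),(.09,(22,270),(383,295))]:
    a,b=ray(c,B(*p),z),ray(c,B(*q),z); v=b-a; print(a,b,(a+b)/2,np.linalg.norm(v),np.degrees(np.arctan2(v[1],v[0])))
o=manip.get_obs(); 
r=R.from_quat(o["ee_rot"]).as_matrix(); print(r)
print(manip.camera("wrist")["mount"])
```

```text
pul [ 0.62829789 -0.01291678  0.018     ]
bear [ 0.5575053  -0.11103447  0.015     ]
bolt [ 0.65929897 -0.09356602  0.007     ] [ 0.65011699 -0.14201981  0.007     ] [ 0.65470798 -0.11779292  0.007     ] 0.04931610754959201 79.26970735919056
[0.43645061 0.3512563  0.062     ] [0.43080143 0.24582198 0.062     ] [0.43362602 0.29853914 0.062     ] 0.10558555019263807 -93.06698069225443
[0.4786311  0.41078587 0.08      ] [0.46481613 0.17248115 0.08      ] [0.47172362 0.29163351 0.08      ] 0.23870483196472359 -93.31782964180469
[0.6144378  0.32371492 0.064     ] [0.47821299 0.32926805 0.064     ] [0.54632539 0.32649148 0.064     ] 0.13633795265037071 177.66565987341576
[0.6105724  0.24991908 0.064     ] [0.47344746 0.25533104 0.064     ] [0.54200993 0.25262506 0.064     ] 0.13723169008234365 177.73985931333104
[0.62512894 0.40966049 0.09      ] [0.60909544 0.16290562 0.09      ] [0.61711219 0.28628305 0.09      ] 0.24727523056642653 -93.71770670261023
[[-9.71864481e-01  2.35540610e-01 -2.26949039e-04]
 [ 2.35540710e-01  9.71863722e-01 -1.21668047e-03]
 [-6.60141235e-05 -1.23590427e-03 -9.99999234e-01]]
[[-1.11761166e-03 -9.64203866e-01 -2.65159678e-01  6.63945948e-02]
 [ 9.99998741e-01 -1.37635132e-03  7.89988184e-04 -2.75371913e-04]
 [-1.12666254e-03 -2.65158462e-01  9.64204190e-01 -1.70711629e-01]
 [ 0.00000000e+00  0.00000000e+00  0.00000000e+00  1.00000000e+00]]
```

The front-edge, partition and handle measurements agree on a cabinet yaw of about -3.1° and a drawer centre near (0.553, 0.289). The bearing is at (0.5575, -0.111), the pulley at (0.628, -0.013), and the bolt at (0.655, -0.118) with its axis at 79°. I'll move to the bearing first.

step_arm --pt "0 23 -34 0 0 0 -0.07" --pt "0 46 -67 0 0 0 -0.14" --pt "0 69 -101 0 0 0 -0.21" --pt "0 92 -135 0 0 0 -0.28" --pt "0 115 -168 0 0 0 -0.35" --pt "0 138 -202 0 0 0 -0.42" --pt "0 161 -236 0 0 0 -0.49" --pt "0 184 -270 0 0 0 -0.56" --pt "0 207 -303 0 0 0 -0.63" --pt "0 230 -337 0 0 0 -0.7" --grip_force 40

```text
clock: 1.15
position: [0.3778, 0.2689, 0.2029]
ee_rot: [0.453, 0.891, 0.0, -0.0]
ft_force: [1.0, 0.0, -0.2]
grip_width: 1.004
grasp_force: 0.0
```

step_arm --pt "0 18 -38 0 0 0 -0.07" --pt "0 36 -76 0 0 0 -0.14" --pt "0 54 -114 0 0 0 -0.21" --pt "0 72 -152 0 0 0 -0.28" --pt "0 90 -190 0 0 0 -0.35" --pt "0 108 -228 0 0 0 -0.42" --pt "0 126 -266 -10 0 0 -0.49" --pt "0 144 -304 -30 0 0 -0.56" --pt "0 162 -342 -60 0 0 -0.63" --pt "0 180 -381 -90 0 0 -0.687"

```text
clock: 2.15
position: [0.5566, -0.1089, 0.1145]
ee_rot: [0.727, 0.687, 0.0, 0.0]
ft_force: [-0.1, 1.2, 0.5]
grip_width: 0.998
grasp_force: 0.0
```

```bash
cat > o.py <<'E'
from h import *
o=manip.get_obs(); m=R.from_quat(o["ee_rot"]).as_matrix()
print("t",o["clock"],"p",np.round(o["position"]*1000,1),"yaw y",np.degrees(np.arctan2(m[1,1],m[0,1])),"z",m[:,2].round(3),"f",o["ft_force"].round(2),"g",o["grip_width"],o["grasp_force"],"q",o["joint_pos"].round(2))
E
python3 o.py
```

```text
t 2.15 p [ 556.6 -108.9  114.5] yaw y -3.2124737244791914 z [ 0.001  0.    -1.   ] f [-0.12  1.2   0.5 ] g 0.9976762736235638 0.0 q [-0.47  0.32  0.69  1.76 -0.22  1.14  0.24]
```

step_arm --pt "0 0 0 -30 0 0 0" --pt "0 0 0 -60 0 0 0" --pt "0 0 0 -85 0 0 0" --pt "0 0 0 -100 0 0 0" --pt "0 0 0 -109 0 0 0" --pt "0 0 0 -109 0 0 0" --pt "0.5 0 0 -109 0 0 0" --pt "1 0 0 -109 0 0 0" --pt "1 0 0 -109 0 0 0" --pt "1 0 0 -109 0 0 0"

```text
clock: 3.15
position: [0.5562, -0.1075, 0.0068]
ee_rot: [0.726, 0.688, 0.0, 0.0]
ft_force: [0.3, 1.1, 0.1]
grip_width: 0.327
grasp_force: 0.0
```

```bash
python3 o.py
```

```text
t 3.15 p [ 556.2 -107.5    6.8] yaw y -3.0857244609440833 z [ 0.001  0.    -1.   ] f [0.29 1.11 0.1 ] g 0.32660207999316004 0.0 q [-0.41  0.46  0.63  1.85 -0.33  0.94  0.32]
```

The fingers closed above the bearing: the tips swing back about 8 mm at that opening. I'll reopen and go lower.

step_arm --pt "0 0 0 0 0 0 0" --pt "0 0 0 0 0 0 0" --pt "0 0 0 0 0 0 0" --pt "0 0 0 0 0 0 0" --pt "0 0 0 0 0 0 0" --pt "0 0 0 0 0 0 0" --pt "0 0 0 0 0 0 0"

```text
clock: 3.85
position: [0.5558, -0.1076, 0.0062]
ee_rot: [0.726, 0.688, 0.0, 0.0]
ft_force: [0.7, -0.6, -0.3]
grip_width: 0.995
grasp_force: 0.0
```

Run:
```python
import o
from h import *
c=manip.camera("wrist"); ob=manip.get_obs()
cv2.imwrite("pics/w1.png",c["image"])
import pickle; pickle.dump((c,ob),open("w1.pkl","wb"))
```

```text
t 3.85 p [ 555.8 -107.6    6.2] yaw y -3.098418502328444 z [ 0.  0. -1.] f [ 0.73 -0.65 -0.28] g 0.9949961896758936 0.0 q [-0.41  0.46  0.63  1.85 -0.33  0.94  0.32]
```

View pics/w1.png

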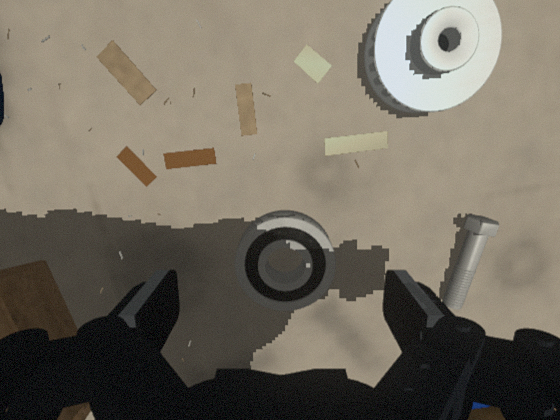

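The wrist view shows the bearing at (285,262), between the fingertips at (177,275) and (388,275). The pulley rim top is at about (437,50), and the bolt runs from its head at (484,221) to its tip at (455,305). I'll compute their positions from this view.

Run:
```python
from h import *
import pickle
c,o=pickle.load(open("w1.pkl","rb"))
T=np.eye(4);T[:3,:3]=R.from_quat(o["ee_rot"]).as_matrix();T[:3,3]=o["position"]; T=T@np.array(c["mount"])
for n,p,z in [("bear",(285,264),.015),("pul",(437,48),.018),("pulhub",(450,38),.029),("bolthead",(485,223),.007),("tips",(177,275),.019),("tips",(388,275),.019)]: print(n,ray(c,p,z,T).round(4))
```

```text
bear [ 0.5584 -0.1102  0.015 ]
pul [ 0.6279 -0.014   0.018 ]
pulhub [ 0.628  -0.0126  0.029 ]
bolthead [ 0.6627 -0.0965  0.007 ]
tips [ 0.5042 -0.1114  0.019 ]
tips [ 0.6097 -0.1173  0.019 ]
```

step_arm --pt "0 2 -3 -4 0 0 0" --pt "0 2 -3 -8 0 0 0" --pt "0 2 -3 -8 0 0 0" --pt "0.3 2 -3 -8 0 0 0" --pt "0.6 2 -3 -8 0 0 0" --pt "0.6 2 -3 -8 0 0 0" --pt "0.6 2 -3 -8 0 0 0"

```text
clock: 4.6
position: [0.5579, -0.1105, -0.0017]
ee_rot: [0.726, 0.688, 0.0, 0.0]
ft_force: [-0.2, 1.1, -0.2]
grip_width: 0.4
grasp_force: 0.0
```

Run:
```python
import o
from h import *
c=manip.camera("wrist"); d=manip.camera("scene")
cv2.imwrite("pics/w2.png",np.hstack([c["image"][180:,100:460],cv2.resize(d["image"][190:310,270:400],None,fx=2,fy=2)[:240]]))
```

```text
t 4.6 p [ 557.9 -110.5   -1.7] yaw y -3.0888368821122727 z [ 0.  0. -1.] f [-0.2   1.13 -0.16] g 0.3998978220396165 0.0 q [-0.39  0.48  0.62  1.85 -0.34  0.93  0.33]
```

View pics/w2.png

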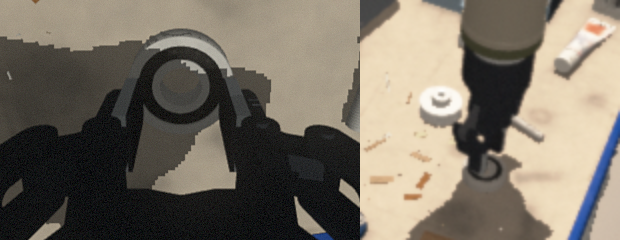

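Run:
```python
from h import *
import pickle
c,o=pickle.load(open("w1.pkl","rb"))
K=np.array(c["K"]);M=np.array(c["mount"]);print(K)
Mi=np.linalg.inv(M)
def pr(p): q=Mi@np.r_[p,1]; u=K@q[:3]; return (u[:2]/u[2]).round(0)
for w in (.0425,.017):
  for z in (0,-.013,-.02,-.03,-.04): print(w,z,[pr((x,s*w,z)) for x in (-.011,.011) for s in (-1,1)])
```

```text
[[342.83463758   0.         280.70319998]
 [  0.         342.83463758 216.88875868]
 [  0.           0.           1.        ]]
0.0425 0 [array([201., 272.]), array([358., 272.]), array([198., 233.]), array([361., 233.])]
0.0425 -0.013 [array([195., 283.]), array([364., 283.]), array([192., 242.]), array([367., 242.])]
0.0425 -0.02 [array([192., 290.]), array([367., 289.]), array([188., 247.]), array([370., 247.])]
0.0425 -0.03 [array([186., 300.]), array([373., 300.]), array([183., 255.]), array([376., 254.])]
0.0425 -0.04 [array([180., 311.]), array([379., 311.]), array([176., 264.]), array([383., 263.])]
0.017 0 [array([248., 272.]), array([311., 272.]), array([247., 233.]), array([312., 233.])]
0.017 -0.013 [array([246., 283.]), array([313., 283.]), array([245., 242.]), array([314., 242.])]
0.017 -0.02 [array([244., 290.]), array([315., 289.]), array([243., 247.]), array([316., 247.])]
0.017 -0.03 [array([242., 300.]), array([317., 300.]), array([241., 255.]), array([318., 255.])]
0.017 -0.04 [array([240., 311.]), array([319., 311.]), array([238., 264.]), array([321., 264.])]
```

The projected geometry suggests the real fingertips stand well behind the nominal TCP. I'll reopen and feel downward in small steps while watching the force.

step_arm --pt "0 0 0 0 0 0 0" --pt "0 0 0 0 0 0 0" --pt "0 0 0 0 0 0 0" --pt "0 0 0 0 0 0 0" --pt "0 0 0 -2 0 0 0" --pt "0 0 0 -4 0 0 0" --pt "0 0 0 -6 0 0 0" --pt "0 0 0 -8 0 0 0" --pt "0 0 0 -8 0 0 0"

```text
clock: 5.6
position: [0.5576, -0.1105, -0.0101]
ee_rot: [0.726, 0.688, -0.0, -0.0]
ft_force: [0.1, 0.2, 1.5]
grip_width: 1.0
grasp_force: 0.0
```

step_arm --pt "0.2 0 0 0 0 0 0" --pt "0.4 0 0 0 0 0 0" --pt "0.5 0 0 0 0 0 0" --pt "0.5 0 0 0 0 0 0" --pt "0.5 0 0 0 0 0 0"

```text
clock: 6.1
position: [0.5579, -0.1106, -0.0097]
ee_rot: [0.726, 0.688, 0.0, 0.0]
ft_force: [0.8, 0.2, 0.3]
grip_width: 0.5
grasp_force: 0.0
```

step_arm --pt "0 0 0 0 0 0 0" --pt "0 0 0 0 0 0 0" --pt "0 0 0 0 0 0 0" --pt "0 0 0 0 0 0 0" --pt "0 0 0 -2 0 0 0" --pt "0 0 0 -4 0 0 0" --pt "0 0 0 -6 0 0 0" --pt "0 0 0 -8 0 0 0" --pt "0 0 0 -8 0 0 0"

```text
clock: 7.0
position: [0.5576, -0.1105, -0.0181]
ee_rot: [0.726, 0.688, -0.0, -0.0]
ft_force: [0.2, 0.2, 0.2]
grip_width: 0.999
grasp_force: 0.0
```

step_arm --pt "0.2 0 0 0 0 0 0" --pt "0.4 0 0 0 0 0 0" --pt "0.5 0 0 0 0 0 0" --pt "0.5 0 0 0 0 0 0" --pt "0.5 0 0 0 0 0 0"

```text
clock: 7.5
position: [0.558, -0.1106, -0.017]
ee_rot: [0.726, 0.688, 0.0, -0.0]
ft_force: [-2.9, 1.5, 8.3]
grip_width: 0.548
grasp_force: 39.7
```

Run:
```python
import o
from h import *
c=manip.camera("wrist"); d=manip.camera("scene")
cv2.imwrite("pics/w3.png",np.hstack([c["image"][180:,100:460],cv2.resize(d["image"][200:300,280:380],(480,480),interpolation=cv2.INTER_CUBIC)[120:360,:420]]))
```

```text
t 7.5 p [ 558.  -110.6  -17. ] yaw y -3.1022017207180417 z [ 0.  0. -1.] f [-2.92  1.48  8.3 ] g 0.5481278212269217 39.70242093550041 q [-0.38  0.5   0.61  1.85 -0.36  0.9   0.34]
```

View pics/w3.png

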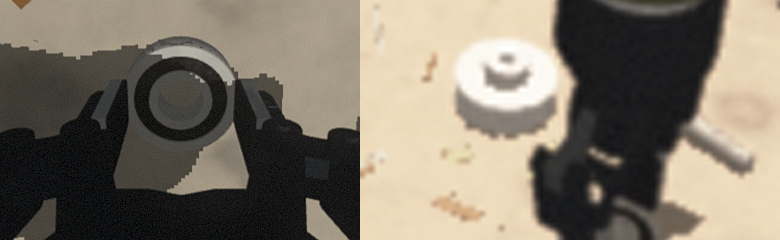

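step_arm --pt "0.1 0 0 0 0 0 0" --pt "0.1 0 0 0 0 0 0" --pt "0.1 0 0 -2 0 0 0" --pt "0.1 0 0 -4 0 0 0" --pt "0.1 0 0 -6 0 0 0" --pt "0.3 0 0 -6 0 0 0" --pt "0.5 0 0 -6 0 0 0" --pt "0.6 0 0 -6 0 0 0" --pt "0.6 0 0 -6 0 0 0"

```text
clock: 8.5
position: [0.5578, -0.1106, -0.0234]
ee_rot: [0.726, 0.688, 0.0, -0.0]
ft_force: [-2.2, 1.3, 4.6]
grip_width: 0.573
grasp_force: 41.0
```

step_arm --pt "0.6 0 0 5 0 0 0" --pt "0.6 0 0 15 0 0 0" --pt "0.6 0 0 35 0 0 0" --pt "0.6 0 0 65 0 0 0" --pt "0.6 0 0 100 0 0 0" --pt "0.6 0 0 130 0 0 0" --pt "0.6 0 0 150 0 0 0" --pt "0.6 0 0 150 0 0 0"

```text
clock: 9.3
position: [0.5596, -0.111, 0.1297]
ee_rot: [0.726, 0.688, 0.002, 0.002]
ft_force: [1.2, -0.2, -1.1]
grip_width: 0.576
grasp_force: 41.8
```

Run:
```python
import o
from h import *
c=manip.camera("wrist"); d=manip.camera("scene")
cv2.imwrite("pics/w4.png",np.hstack([c["image"][180:,100:460],cv2.resize(d["image"][150:290,280:420],(420,420),interpolation=cv2.INTER_CUBIC)[:240,:]]))
```

```text
t 9.3 p [ 559.6 -111.   129.7] yaw y -3.1113921062408862 z [ 0.006  0.    -1.   ] f [ 1.2  -0.2  -1.15] g 0.5755378001833263 41.75912236185468 q [-0.47  0.3   0.7   1.74 -0.21  1.17  0.24]
```

View pics/w4.png

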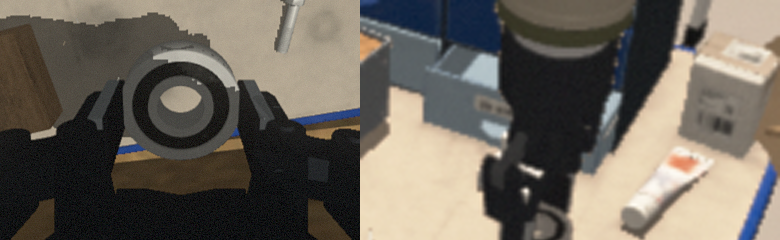

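The bearing is held flat and centred. I'll carry it to the right compartment at (0.547, 0.216).

step_arm --pt "0.6 0 20 0 0 0 0" --pt "0.6 -2 55 0 0 0 0" --pt "0.6 -4 95 0 0 0 0" --pt "0.6 -6 140 0 0 0 0" --pt "0.6 -8 185 0 0 0 0" --pt "0.6 -10 230 0 0 0 0" --pt "0.6 -12 270 0 0 0 0" --pt "0.6 -12 305 0 0 0 0" --pt "0.6 -12 327 0 0 0 0" --pt "0.6 -12 327 0 0 0 0"

```text
clock: 10.4
position: [0.544, 0.2205, 0.1243]
ee_rot: [0.724, 0.69, -0.001, -0.001]
ft_force: [-0.5, -0.7, -2.6]
grip_width: 0.575
grasp_force: 41.7
```

step_arm --pt "0.6 0 0 0 0 0 0" --pt "0.6 0 0 0 0 0 0"

```text
clock: 10.6
position: [0.5457, 0.2148, 0.1255]
ee_rot: [0.727, 0.687, -0.001, 0.0]
ft_force: [0.8, -0.9, -1.7]
grip_width: 0.577
grasp_force: 41.7
```

Run:
```python
import o
from h import *
c=manip.camera("wrist"); d=manip.camera("top")
cv2.imwrite("pics/w5.png",np.hstack([cv2.resize(c["image"],(640,480))[:,:],]))
```

```text
t 10.6 p [545.7 214.8 125.5] yaw y -3.1921307344096563 z [-0.001 -0.001 -1.   ] f [ 0.81 -0.9  -1.75] g 0.5769008442759918 41.740535073568026 q [-0.9   0.33  0.54  1.69 -0.18  1.17 -0.37]
```

View pics/w5.png

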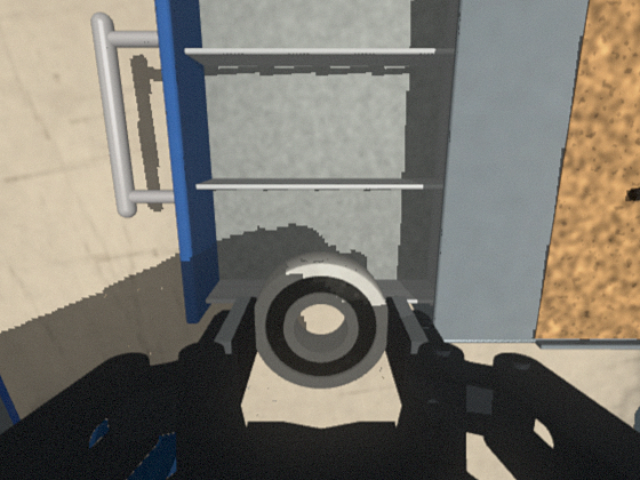

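The wrist view shows the partitions at rows 50 and 186, the right wall near row 300 and the blue front at columns 165–205. I'll turn these into positions.

Run:
```python
from h import *
c=manip.camera("wrist"); o=manip.get_obs()
T=np.eye(4);T[:3,:3]=R.from_quat(o["ee_rot"]).as_matrix();T[:3,3]=o["position"]; T=T@np.array(c["mount"])
s=.875
for n,p,z in [("Rpart",(305,186),.064),("Lpart",(305,50),.064),("Rwall",(225,298),.064),("Rpart front",(200,187),.064),("front in top R",(197,318),.08),("handleR",(127,210),.062),("handleL",(101,20),.062),("cab front",(455,50),.09),("cab front",(434,340),.09)]: print(n,(ray(c,np.array(p)*s,z,T)*1000).round(1))
```

```text
Rpart [539.5 256.5  64. ]
Lpart [544.5 329.5  64. ]
Rwall [483.7 188.5  64. ]
Rpart front [477.6 259.4  64. ]
front in top R [469.9 182.9  80. ]
handleR [430.9 248.   62. ]
handleL [436.3 350.7  62. ]
cab front [617.1 320.   90. ]
cab front [610.1 165.7  90. ]
```

step_arm --pt "0.6 1 3 -10 0 0 0" --pt "0.6 1 3 -30 0 0 0" --pt "0.6 1 3 -55 0 0 0" --pt "0.6 1 3 -75 0 0 0" --pt "0.6 1 3 -90 0 0 0" --pt "0.6 1 3 -100 0 0 0" --pt "0.6 1 3 -108 0 0 0" --pt "0.6 1 3 -112 0 0 0" --pt "0.6 1 3 -116 0 0 0" --pt "0.6 1 3 -116 0 0 0"

```text
clock: 11.75
position: [0.5469, 0.2195, 0.0102]
ee_rot: [0.726, 0.688, 0.0, 0.0]
ft_force: [-0.2, -0.2, -1.6]
grip_width: 0.579
grasp_force: 41.7
```

step_arm --pt "0.6 0 -1 -2 0 0 0" --pt "0.6 0 -1 -4 0 0 0" --pt "0.6 0 -1 -5 0 0 0" --pt "0.6 0 -1 -5 0 0 0"

```text
clock: 12.15
position: [0.5468, 0.2184, 0.0052]
ee_rot: [0.726, 0.688, 0.0, 0.0]
ft_force: [0.2, -1.2, -1.0]
grip_width: 0.575
grasp_force: 41.7
```

step_arm --pt "0.6 0 0 -1 0 0 0" --pt "0.6 0 0 -2 0 0 0" --pt "0.6 0 0 -2 0 0 0"

```text
clock: 12.45
position: [0.5472, 0.2186, 0.0036]
ee_rot: [0.726, 0.688, 0.0, 0.0]
ft_force: [-0.2, -0.5, 1.0]
grip_width: 0.574
grasp_force: 42.1
```

Contact with the drawer floor. I'll release and rise.

step_arm --pt "0.3 0 0 0 0 0 0" --pt "0.2 0 0 0 0 0 0" --pt "0.2 0 0 0 0 0 0" --pt "0.2 0 0 10 0 0 0" --pt "0.2 0 0 30 0 0 0" --pt "0.2 0 0 60 0 0 0" --pt "0.1 0 0 95 0 0 0" --pt "0 0 0 125 0 0 0" --pt "0 0 0 130 0 0 0"

```text
clock: 13.35
position: [0.5492, 0.219, 0.1378]
ee_rot: [0.726, 0.688, 0.003, 0.001]
ft_force: [0.3, 0.6, 0.1]
grip_width: 1.003
grasp_force: 0.0
```

step_arm --pt "0 6 -20 0 0 0 0" --pt "0 15 -45 0 0 0 0" --pt "0 28 -80 0 0 0 0" --pt "0 42 -120 0 0 0 0" --pt "0 56 -160 0 0 0 0" --pt "0 68 -195 0 0 0 0" --pt "0 77 -220 0 0 0 0" --pt "0 81 -231 0 0 0 0" --pt "0 81 -231 -20 0 0 0" --pt "0 81 -231 -50 0 0 0"

```text
clock: 14.35
position: [0.6292, -0.012, 0.084]
ee_rot: [0.726, 0.688, 0.002, 0.001]
ft_force: [0.1, 0.6, -1.4]
grip_width: 0.998
grasp_force: 0.0
```

step_arm --pt "0 0 0 -10 0 0 0" --pt "0 0 0 -10 0 0 0"

```text
clock: 14.55
position: [0.6267, -0.0115, 0.0718]
ee_rot: [0.726, 0.688, -0.001, -0.001]
ft_force: [0.5, 0.7, 0.2]
grip_width: 1.002
grasp_force: 0.0
```

step_arm --pt "0 1 -1 -15 0 0 0" --pt "0 1 -1 -40 0 0 0" --pt "0 1 -1 -62 0 0 0" --pt "0 1 -1 -78 0 0 0" --pt "0 1 -1 -88 0 0 0" --pt "0 1 -1 -93 0 0 0" --pt "0 1 -1 -93 0 0 0"

```text
clock: 15.25
position: [0.6289, -0.0136, -0.0198]
ee_rot: [0.726, 0.688, -0.0, 0.0]
ft_force: [0.2, 0.0, 0.0]
grip_width: 1.004
grasp_force: 0.0
```

step_arm --pt "0.3 0 0 0 0 0 0" --pt "0.6 0 0 0 0 0 0" --pt "0.6 0 0 0 0 0 0" --pt "0.6 0 0 0 0 0 0" --pt "0.6 0 0 0 0 0 0"

```text
clock: 15.75
position: [0.6294, -0.0135, -0.0185]
ee_rot: [0.726, 0.688, 0.001, 0.0]
ft_force: [-3.7, 0.3, 7.8]
grip_width: 0.56
grasp_force: 39.9
```

step_arm --pt "0.1 0 0 0 0 0 0" --pt "0.1 0 0 0 0 0 0" --pt "0.1 0 0 -3 0 0 0" --pt "0.1 0 0 -6 0 0 0" --pt "0.3 0 0 -6 0 0 0" --pt "0.6 0 0 -6 0 0 0" --pt "0.6 0 0 -6 0 0 0" --pt "0.6 0 0 -6 0 0 0" --pt "0.6 0 0 -6 0 0 0"

```text
clock: 16.65
position: [0.629, -0.0136, -0.0256]
ee_rot: [0.726, 0.688, 0.0, 0.0]
ft_force: [-0.2, -0.2, 0.9]
grip_width: 0.569
grasp_force: 41.4
```

step_arm --pt "0.6 0 0 5 0 0 0" --pt "0.6 0 0 15 0 0 0" --pt "0.6 0 0 35 0 0 0" --pt "0.6 0 0 65 0 0 0" --pt "0.6 0 0 100 0 0 0" --pt "0.6 0 0 130 0 0 0" --pt "0.6 0 0 150 0 0 0" --pt "0.6 0 0 150 0 0 0"

```text
clock: 17.45
position: [0.6307, -0.0138, 0.1282]
ee_rot: [0.726, 0.688, 0.002, 0.002]
ft_force: [0.1, 0.6, -1.7]
grip_width: 0.567
grasp_force: 41.5
```

step_arm --pt "0.6 -8 20 0 0 0 0" --pt "0.6 -20 55 0 0 0 0" --pt "0.6 -32 95 0 0 0 0" --pt "0.6 -44 140 0 0 0 0" --pt "0.6 -56 185 0 0 0 0" --pt "0.6 -66 225 0 0 0 0" --pt "0.6 -74 262 0 0 0 0" --pt "0.6 -79 290 0 0 0 0" --pt "0.6 -81 305 0 0 0 0" --pt "0.6 -81 305 0 0 0 0"

```text
clock: 18.45
position: [0.5469, 0.2934, 0.1235]
ee_rot: [0.725, 0.689, -0.0, -0.0]
ft_force: [0.8, 0.4, -1.4]
grip_width: 0.565
grasp_force: 41.5
```

step_arm --pt "0.6 0 0 0 0 0 0" --pt "0.6 0 0 0 0 0 0"

```text
clock: 18.65
position: [0.5486, 0.289, 0.1243]
ee_rot: [0.727, 0.687, -0.0, 0.0]
ft_force: [0.4, -0.0, -1.0]
grip_width: 0.566
grasp_force: 41.5
```

step_arm --pt "0.6 0 1 -10 0 0 0" --pt "0.6 0 1 -30 0 0 0" --pt "0.6 0 1 -55 0 0 0" --pt "0.6 0 1 -75 0 0 0" --pt "0.6 0 1 -90 0 0 0" --pt "0.6 0 1 -102 0 0 0" --pt "0.6 0 1 -110 0 0 0" --pt "0.6 0 1 -115 0 0 0" --pt "0.6 0 1 -119 0 0 0" --pt "0.6 0 1 -119 0 0 0"

```text
clock: 19.65
position: [0.5479, 0.2925, 0.0052]
ee_rot: [0.726, 0.688, 0.0, 0.0]
ft_force: [0.6, -0.5, -1.8]
grip_width: 0.572
grasp_force: 41.5
```

step_arm --pt "0.6 0 0 -1 0 0 0" --pt "0.6 0 0 -2 0 0 0" --pt "0.6 0 0 -2 0 0 0"

```text
clock: 19.95
position: [0.5479, 0.2926, 0.0034]
ee_rot: [0.726, 0.688, 0.0, 0.0]
ft_force: [-0.3, 0.6, -0.1]
grip_width: 0.57
grasp_force: 41.5
```

step_arm --pt "0.6 0 0 -1 0 0 0" --pt "0.6 0 0 -1 0 0 0" --pt "0.3 0 0 -1 0 0 0" --pt "0.2 0 0 -1 0 0 0" --pt "0.2 0 0 -1 0 0 0" --pt "0.2 0 0 10 0 0 0" --pt "0.2 0 0 35 0 0 0" --pt "0.2 0 0 70 0 0 0" --pt "0.3 0 0 105 0 0 0" --pt "0.3 0 0 130 0 0 0"

```text
clock: 20.95
position: [0.5486, 0.2925, 0.1367]
ee_rot: [0.726, 0.688, 0.001, 0.0]
ft_force: [0.2, -0.4, 0.1]
grip_width: 0.704
grasp_force: 0.0
```

step_arm --pt "0.3 5 -20 0 0 0 -0.02" --pt "0.3 14 -55 0 0 0 -0.04" --pt "0.3 24 -95 0 0 0 -0.07" --pt "0.3 36 -140 0 0 0 -0.1" --pt "0.3 48 -185 0 0 0 -0.13" --pt "0.3 60 -230 0 0 0 -0.13" --pt "0.3 73 -275 0 0 0 -0.13" --pt "0.3 85 -320 0 0 0 -0.13" --pt "0.3 96 -365 0 0 0 -0.13" --pt "0.3 106 -405 0 0 0 -0.13"

```text
clock: 21.95
position: [0.6534, -0.116, 0.1333]
ee_rot: [0.77, 0.638, -0.0, 0.0]
ft_force: [-0.3, 1.3, -0.2]
grip_width: 0.7
grasp_force: 0.0
```

step_arm --pt "0.3 0 -5 -20 0 0 0" --pt "0.3 0 -5 -50 0 0 0" --pt "0.3 0 -5 -50 0 0 0" --pt "0.3 0 -5 -50 0 0 0"

```text
clock: 22.35
position: [0.6533, -0.1178, 0.0835]
ee_rot: [0.769, 0.639, -0.0, -0.0]
ft_force: [0.2, 0.7, 0.4]
grip_width: 0.699
grasp_force: 0.0
```

Run:
```python
import o, pickle
from h import *
ob=manip.get_obs(); c=manip.camera("wrist"); t=manip.camera("top")
pickle.dump((c,ob,t),open("w6.pkl","wb"))
im=c["image"][:,:].copy()
b=cv2.resize(t["image"][190:285,120:245],(375,420))
cv2.imwrite("pics/w6.png",np.hstack([im[:,130:555],b]))
```

```text
t 22.35 p [ 653.3 -117.8   83.5] yaw y -10.561403568083598 z [-0.001 -0.    -1.   ] f [0.2  0.75 0.36] g 0.6993402341585395 0.0 q [-0.35  0.57  0.65  1.52 -0.36  1.18  0.17]
```

View pics/w6.png

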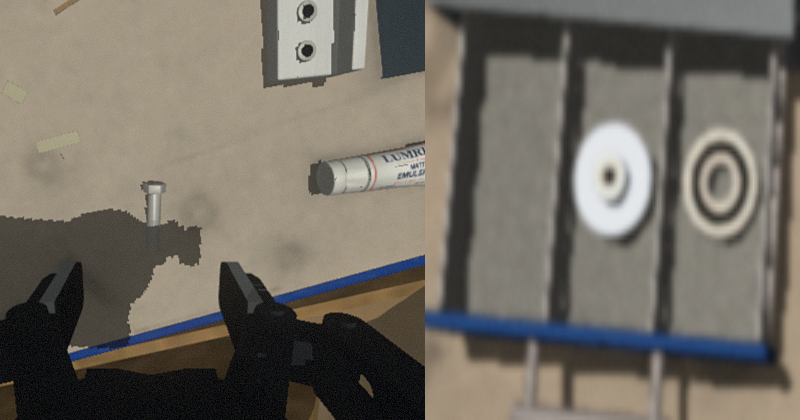

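Both parts lie flat in their own compartments. In the wrist image the bolt is vertical, from the head at (283,183) to the tip at about (282,248).

Run:
```python
from h import *
import pickle
c,o,t=pickle.load(open("w6.pkl","rb"))
T=np.eye(4);T[:3,:3]=R.from_quat(o["ee_rot"]).as_matrix();T[:3,3]=o["position"]; T=T@np.array(c["mount"])
a,b=ray(c,(284,182),.009,T),ray(c,(282,248),.007,T); print(a,b,(a+b)/2,np.linalg.norm(a-b),np.degrees(np.arctan2(*(a-b)[[1,0]])))
```

```text
[ 0.6609361  -0.09303683  0.009     ] [ 0.65010011 -0.14327932  0.007     ] [ 0.65551811 -0.11815808  0.008     ] 0.0514366286680493 77.82922503843123
```

step_arm --pt "0.4 2 0 -20 0 0 -0.015" --pt "0.5 2 0 -45 0 0 -0.015" --pt "0.6 2 0 -65 0 0 -0.015" --pt "0.65 2 0 -78 0 0 -0.015" --pt "0.65 2 0 -85 0 0 -0.015" --pt "0.65 2 0 -88 0 0 -0.015" --pt "0.65 2 0 -90 0 0 -0.015" --pt "0.65 2 0 -90 0 0 -0.015"

```text
clock: 23.25
position: [0.6562, -0.1176, -0.0061]
ee_rot: [0.774, 0.633, 0.0, 0.0]
ft_force: [0.4, -0.1, 0.1]
grip_width: 0.348
grasp_force: 0.0
```

step_arm --pt "0.65 0 0 -2 0 0 0" --pt "0.65 0 0 -4 0 0 0" --pt "0.65 0 0 -4 0 0 0"

```text
clock: 23.55
position: [0.6557, -0.1175, -0.0109]
ee_rot: [0.774, 0.633, -0.0, -0.0]
ft_force: [0.1, 0.6, 0.7]
grip_width: 0.35
grasp_force: 0.0
```

step_arm --pt "0.65 0 0 -1 0 0 0" --pt "0.65 0 0 -3 0 0 0" --pt "0.65 0 0 -3 0 0 0"

```text
clock: 23.85
position: [0.6556, -0.1175, -0.0141]
ee_rot: [0.774, 0.633, -0.0, -0.0]
ft_force: [0.1, 0.3, 0.7]
grip_width: 0.35
grasp_force: 0.0
```

Now I'll try closing at this height.

step_arm --pt "0.75 0 0 0 0 0 0" --pt "0.85 0 0 0 0 0 0" --pt "0.92 0 0 0 0 0 0" --pt "0.92 0 0 0 0 0 0" --pt "0.92 0 0 0 0 0 0"

```text
clock: 24.35
position: [0.6558, -0.1176, -0.0137]
ee_rot: [0.774, 0.633, 0.0, 0.0]
ft_force: [0.2, -0.5, -0.6]
grip_width: 0.078
grasp_force: 0.0
```

step_arm --pt "0.65 0 0 0 0 0 0" --pt "0.65 0 0 0 0 0 0" --pt "0.65 0 0 -2 0 0 0" --pt "0.65 0 0 -4 0 0 0" --pt "0.65 0 0 -6 0 0 0" --pt "0.65 0 0 -8 0 0 0" --pt "0.65 0 0 -8 0 0 0"

```text
clock: 25.05
position: [0.6556, -0.1175, -0.0222]
ee_rot: [0.774, 0.633, -0.0, -0.0]
ft_force: [-0.5, 0.5, -0.6]
grip_width: 0.345
grasp_force: 0.0
```

step_arm --pt "0.75 0 0 0 0 0 0" --pt "0.85 0 0 0 0 0 0" --pt "0.95 0 0 0 0 0 0" --pt "0.95 0 0 0 0 0 0" --pt "0.95 0 0 0 0 0 0"

```text
clock: 25.55
position: [0.6559, -0.1176, -0.0215]
ee_rot: [0.774, 0.633, 0.0, 0.0]
ft_force: [-1.3, -0.6, 2.7]
grip_width: 0.085
grasp_force: 39.2
```

Gripped, but shallow. I'll regrip 3 mm deeper and lift.

step_arm --pt "0.75 0 0 0 0 0 0" --pt "0.75 0 0 0 0 0 0" --pt "0.75 0 0 -2 0 0 0" --pt "0.75 0 0 -3.5 0 0 0" --pt "0.85 0 0 -3.5 0 0 0" --pt "0.95 0 0 -3.5 0 0 0" --pt "0.95 0 0 -3.5 0 0 0" --pt "0.95 0 0 -3.5 0 0 0"

```text
clock: 26.35
position: [0.6558, -0.1176, -0.0253]
ee_rot: [0.774, 0.633, 0.0, 0.0]
ft_force: [0.5, 0.0, -0.3]
grip_width: 0.093
grasp_force: 39.5
```

step_arm --pt "0.95 0 0 5 0 0 0" --pt "0.95 0 0 15 0 0 0" --pt "0.95 0 0 35 0 0 0" --pt "0.95 0 0 65 0 0 0" --pt "0.95 0 0 100 0 0 0" --pt "0.95 0 0 130 0 0 0" --pt "0.95 0 0 150 0 0 0" --pt "0.95 0 0 150 0 0 0"

```text
clock: 27.15
position: [0.6577, -0.1183, 0.1291]
ee_rot: [0.774, 0.633, 0.002, 0.002]
ft_force: [-0.7, 0.3, -0.6]
grip_width: 0.09
grasp_force: 39.5
```

step_arm --pt "0.95 -5 20 0 0 0 0.02" --pt "0.95 -14 60 0 0 0 0.04" --pt "0.95 -24 105 0 0 0 0.06" --pt "0.95 -34 150 0 0 0 0.08" --pt "0.95 -44 195 0 0 0 0.1" --pt "0.95 -54 240 0 0 0 0.12" --pt "0.95 -64 285 0 0 0 0.14" --pt "0.95 -74 330 0 0 0 0.145" --pt "0.95 -84 372 0 0 0 0.145" --pt "0.95 -93 412 0 0 0 0.145"

```text
clock: 28.15
position: [0.5616, 0.2964, 0.1243]
ee_rot: [0.726, 0.688, -0.0, -0.0]
ft_force: [0.1, -0.2, -1.4]
grip_width: 0.09
grasp_force: 39.5
```

step_arm --pt "0.95 -8 35 0 0 0 0" --pt "0.95 -13 60 0 0 0 0" --pt "0.95 -15 70 0 0 0 0" --pt "0.95 -15 70 0 0 0 0" --pt "0.95 -15 70 0 0 0 0" --pt "0.95 -15 70 0 0 0 0"

```text
clock: 28.75
position: [0.5488, 0.3621, 0.1249]
ee_rot: [0.727, 0.687, -0.0, 0.0]
ft_force: [0.4, 0.8, -0.9]
grip_width: 0.094
grasp_force: 39.5
```

```bash
python3 - <<'E'
import o
E
python3 - <<'E'
from h import *
import pickle
o=manip.get_obs(); c=manip.camera("wrist"); cv2.imwrite("pics/w7.png",c["image"]); pickle.dump((c,o),open("w7.pkl","wb"))
E
```

```text
t 28.75 p [548.8 362.1 124.9] yaw y -3.2573293584557916 z [ 0.001 -0.001 -1.   ] f [ 0.35  0.77 -0.95] g 0.09388371328985874 39.525614976882935 q [-1.03  0.49  0.52  1.49 -0.25  1.23 -0.54]
```

step_arm --pt "0.95 1 1 -10 0 0 0" --pt "0.95 1 1 -30 0 0 0" --pt "0.95 1 1 -55 0 0 0" --pt "0.95 1 1 -75 0 0 0" --pt "0.95 1 1 -90 0 0 0" --pt "0.95 1 1 -102 0 0 0" --pt "0.95 1 1 -110 0 0 0" --pt "0.95 1 1 -115 0 0 0" --pt "0.95 1 1 -119 0 0 0" --pt "0.95 1 1 -119 0 0 0"

```text
clock: 29.8
position: [0.5489, 0.3655, 0.0057]
ee_rot: [0.726, 0.688, 0.0, 0.0]
ft_force: [-1.1, -0.4, -0.8]
grip_width: 0.093
grasp_force: 39.5
```

step_arm --pt "0.95 0 0 -1 0 0 0" --pt "0.95 0 0 -2 0 0 0" --pt "0.95 0 0 -2 0 0 0"

```text
clock: 30.1
position: [0.5489, 0.3655, 0.004]
ee_rot: [0.726, 0.688, 0.0, -0.0]
ft_force: [-0.5, 0.1, -0.8]
grip_width: 0.095
grasp_force: 39.5
```

step_arm --pt "0.95 0 0 -1 0 0 0" --pt "0.95 0 0 -1.5 0 0 0" --pt "0.8 0 0 -1.5 0 0 0" --pt "0.7 0 0 -1.5 0 0 0" --pt "0.7 0 0 -1.5 0 0 0" --pt "0.7 0 0 10 0 0 0" --pt "0.7 0 0 35 0 0 0" --pt "0.7 0 0 70 0 0 0" --pt "0.7 0 0 105 0 0 0" --pt "0.7 0 0 130 0 0 0"

```text
clock: 31.1
position: [0.5496, 0.3657, 0.1374]
ee_rot: [0.726, 0.688, 0.002, 0.0]
ft_force: [0.3, -0.1, -0.3]
grip_width: 0.301
grasp_force: 0.0
```

The views are used up, so I'll check the drawer numerically from now on. Next I move in front of the handle with the fingers shut.

step_arm --pt "1 -20 -5 0 0 0 0" --pt "1 -50 -15 0 0 0 0" --pt "1 -85 -28 0 0 0 0" --pt "1 -120 -42 0 0 0 0" --pt "1 -150 -55 0 0 0 0" --pt "1 -170 -63 0 0 0 0" --pt "1 -178 -64 0 0 0 0" --pt "1 -178 -64 0 0 0 0"

```text
clock: 31.9
position: [0.3705, 0.302, 0.1346]
ee_rot: [0.726, 0.688, 0.001, -0.001]
ft_force: [0.6, -0.1, -0.2]
grip_width: 0.003
grasp_force: 0.0
```

Run:
```python
import o, pickle
from h import *
c0=pickle.load(open("c0.pkl","rb"))["top"]["image"].astype(int)
t=manip.camera("top"); w=manip.camera("wrist"); ob=manip.get_obs()
pickle.dump((t,w,ob),open("w8.pkl","wb"))
d=np.abs(t["image"].astype(int)-c0).sum(2)
# left compartment floor region in native pixels
x0,y0,x1,y1=131,196,168,268
m=(d[y0:y1,x0:x1]>40)
for r in m[::2]: print("".join("#" if v else "." for v in r))
```

```text
t 31.9 p [370.5 302.  134.6] yaw y -3.0440508678770213 z [ 0.     0.002 -1.   ] f [ 0.57 -0.08 -0.23] g 0.002696060282118008 0.0 q [-1.26  0.05  0.5   1.95 -0.03  1.15 -0.8 ]
.....................................
.....................................
.....................................
.....................................
.....................................
.....................................
.....................................
.....................................
.....................................
.....................................
.....................................
.....................................
.....................................
.....................................
.....................................
...........#.........................
......####..########.................
......###..###########..#....####....
........#####################........
.........####............######......
.....................................
.....................................
.....................................
.....................................
.....................................
.....................................
.....................................
.....................................
.....................................
.....................................
.....................................
.....................................
.....................................
.....................................
.....................................
###....................##............
```

Run:
```python
from h import *
import pickle
t,w,ob=pickle.load(open("w8.pkl","rb"))
for p in [(137,230),(160,234),(164,230)]: print(ray(t,p,.034).round(4))
p0=ray(t,(150,230),.034)
im=cv2.resize(t["image"][224:240,128:172],None,fx=1,fy=1); print(im.mean(2).astype(int))
# drawer unchanged? front/handle diff
c0=pickle.load(open("c0.pkl","rb"))["top"]["image"].astype(int)
d=np.abs(t["image"].astype(int)-c0).sum(2); print((d[262:275,118:240]>60).sum())
```

```text
[0.5496 0.393  0.034 ]
[0.5414 0.343  0.034 ]
[0.5501 0.3349 0.034 ]
[[166 147  95  58  53  52  52  51  52  64  99 128 135 135 135 135 134 135
  136 135 134 135 135 138 137 136 135 133 134 133 132 131 132 134 144 159
  146  97  58  53  58  80 123 184]
 [161 139  91  57  52  52  51  51  49  66  98 124 129 126 126 132 135 135
  137 135 135 136 135 136 135 137 136 136 134 133 133 132 132 134 139 156
  142  94  59  51  55  84 147 208]
 [154 126  82  56  53  52  51  50  51  70 104 128 127 115 111 122 132 135
  135 137 138 137 136 134 135 135 137 135 135 133 133 132 133 130 137 144
  130  88  56  50  57 103 175 227]
 [145 110  69  52  53  52  51  51  55  85 123 144 137 115 107 123 135 142
  142 144 142 138 135 134 133 133 131 131 131 131 131 132 133 135 139 138
  115  77  53  51  63 117 193 234]
 [144  97  62  53  52  54  52  52  63 101 143 161 150 130 130 147 152 154
  154 155 154 147 142 138 135 132 131 130 130 129 129 132 137 142 145 134
  105  69  53  54  74 134 204 236]
 [152  97  58  52  53  51  51  52  67 113 155 166 152 139 151 162 166 164
  164 165 168 163 157 149 143 140 139 139 
[... 1200 characters left out ...]
99 127 133 137 136 139 138 138 137 134
  131 133 136 136 137 134 134 136 139 139 141 139 137 137 140 145 143 119
   77  55  55  56  59  87 155 214]
 [ 95  59  52  52  53  52  51  66  99 127 136 135 137 140 138 137 134 133
  133 134 134 134 133 135 135 135 139 141 143 143 138 138 143 146 139 106
   70  54  55  60  61  75 128 191]
 [ 97  56  53  53  52  51  50  67  99 127 135 138 138 139 138 135 134 134
  137 137 136 135 133 134 134 136 139 141 143 141 139 138 142 149 139  95
   62  53  58  66  67  71 111 165]
 [ 97  59  52  54  52  49  51  64  99 125 134 134 137 136 136 135 130 132
  136 137 140 137 137 134 133 136 138 140 140 139 137 138 145 155 142  96
   58  53  59  71  74  73 102 143]]
14
```

The bolt lies in the left compartment and the drawer hasn't moved. I'll lower the shut fingers in front of the handle.

step_arm --pt "1 0 0 -15 0 0 0" --pt "1 0 0 -40 0 0 0" --pt "1 0 0 -70 0 0 0" --pt "1 0 0 -95 0 0 0" --pt "1 0 0 -110 0 0 0" --pt "1 5 0 -112 0 0 0" --pt "1 10 0 -112 0 0 0" --pt "1 15 0 -112 0 0 0" --pt "1 20 0 -112 0 0 0" --pt "1 25 0 -112 0 0 0"

```text
clock: 33.0
position: [0.3968, 0.3018, 0.0224]
ee_rot: [0.726, 0.688, 0.001, -0.0]
ft_force: [-0.2, -0.1, 0.2]
grip_width: 0.0
grasp_force: 0.0
```

```bash
python3 o.py
```

```text
t 33.0 p [396.8 301.8  22.4] yaw y -3.105549010842857 z [ 0.001  0.001 -1.   ] f [-0.22 -0.1   0.17] g 4.9098169692512805e-05 0.0 q [-1.19  0.26  0.5   2.01 -0.16  0.91 -0.66]
```

step_arm --pt "1 4 0 0 0 0 0" --pt "1 8 0 0 0 0 0" --pt "1 12 0 0 0 0 0" --pt "1 16 -1 0 0 0 0" --pt "1 20 -1 0 0 0 0" --pt "1 24 -1 0 0 0 0" --pt "1 28 -1 0 0 0 0"

```text
clock: 33.7
position: [0.4238, 0.3002, 0.0216]
ee_rot: [0.726, 0.688, -0.0, -0.0]
ft_force: [-1.7, -2.2, -0.1]
grip_width: -0.0
grasp_force: 1.0
```

step_arm --pt "1 4 0 0 0 0 0" --pt "1 8 0 0 0 0 0" --pt "1 13 -1 0 0 0 0" --pt "1 18 -1 0 0 0 0" --pt "1 23 -1 0 0 0 0" --pt "1 28 -2 0 0 0 0" --pt "1 33 -2 0 0 0 0" --pt "1 37 -2 0 0 0 0" --pt "1 40 -2 0 0 0 0" --pt "1 40 -2 0 0 0 0"

```text
clock: 34.7
position: [0.4647, 0.2983, 0.0219]
ee_rot: [0.726, 0.688, 0.0, 0.0]
ft_force: [-0.3, -0.2, 0.5]
grip_width: 0.0
grasp_force: 0.0
```

```bash
cat > dr.py <<'E'
from h import *
import o,pickle
# blue drawer front top edge position along x (top camera), at left and right parts
t=manip.camera("top"); im=t["image"].astype(int)
blue=(im[:,:,0]-im[:,:,2]>50)&(im[:,:,0]>70)
xs=[]
for p in (125,135,145,210,220,228):
    r=np.where(blue[150:285,p])[0]+150
    if len(r): xs.append((p,r.min(),r.max(),ray(t,(p,r.min()),.08).round(4)[:2]))
for x in xs: print(*x)
E
python3 dr.py
python3 - <<'E'
import pickle,sys
sys.path.insert(0,'.')
from h import *
t=pickle.load(open("c0.pkl","rb"))["top"]; im=t["image"].astype(int)
blue=(im[:,:,0]-im[:,:,2]>50)&(im[:,:,0]>70)
for p in (125,135,145,210,220,228):
    r=np.where(blue[150:285,p])[0]+150
    if len(r): print("init",p,r.min(),r.max(),ray(t,(p,r.min()),.08).round(4)[:2])
E
```

```text
t 34.7 p [464.7 298.3  21.9] yaw y -3.1263155516939194 z [ 0.001  0.    -1.   ] f [-0.33 -0.21  0.46] g 0.00021095712635131437 0.0 q [-1.08  0.38  0.51  1.87 -0.22  0.95 -0.53]
210 241 244 [0.5223 0.2272]
220 242 245 [0.5204 0.2069]
228 242 245 [0.5206 0.1907]
init 125 261 263 [0.4807 0.3968]
init 135 262 264 [0.4789 0.3765]
init 145 263 265 [0.4771 0.3562]
init 210 267 269 [0.4703 0.2252]
init 220 267 270 [0.4705 0.2053]
init 228 268 270 [0.4686 0.1892]
```

The drawer has moved 51 mm with the finger, so its opening is about 0.116. I'll continue.

step_arm --pt "1 4 0 0 0 0 0" --pt "1 9 0 0 0 0 0" --pt "1 15 -1 0 0 0 0" --pt "1 21 -1 0 0 0 0" --pt "1 27 -1 0 0 0 0" --pt "1 33 -2 0 0 0 0" --pt "1 39 -2 0 0 0 0" --pt "1 45 -2 0 0 0 0" --pt "1 51 -3 0 0 0 0" --pt "1 55 -3 0 0 0 0"

```text
clock: 35.75
position: [0.5195, 0.2954, 0.0217]
ee_rot: [0.726, 0.688, 0.0, 0.0]
ft_force: [-1.5, -0.1, 0.7]
grip_width: 0.003
grasp_force: 1.0
```

step_arm --pt "1 2 0 0 0 0 0" --pt "1 4 0 0 0 0 0" --pt "1 6 0 0 0 0 0" --pt "1 8 0 0 0 0 0"

```text
clock: 36.15
position: [0.5268, 0.2952, 0.0217]
ee_rot: [0.726, 0.688, -0.0, 0.0]
ft_force: [-1.2, -1.9, 0.2]
grip_width: -0.001
grasp_force: 0.9
```

step_arm --pt "1 2 0 0 0 0 0" --pt "1 4 0 0 0 0 0" --pt "1 6 0 0 0 0 0"

```text
clock: 36.45
position: [0.5329, 0.2954, 0.0217]
ee_rot: [0.726, 0.688, -0.0, 0.0]
ft_force: [-1.1, -1.6, 0.8]
grip_width: 0.002
grasp_force: 0.8
```

step_arm --pt "1 2 0 0 0 0 0" --pt "1 4 0 0 0 0 0" --pt "1 6 -1 0 0 0 0"

```text
clock: 36.75
position: [0.5389, 0.295, 0.0218]
ee_rot: [0.726, 0.688, 0.0, -0.0]
ft_force: [-1.3, 1.9, -0.5]
grip_width: -0.001
grasp_force: 0.8
```

step_arm --pt "1 2 0 0 0 0 0" --pt "1 4 0 0 0 0 0" --pt "1 6 0 0 0 0 0"

```text
clock: 37.05
position: [0.545, 0.2946, 0.0218]
ee_rot: [0.726, 0.688, 0.0, -0.0]
ft_force: [-1.9, 0.8, -0.5]
grip_width: 0.002
grasp_force: 0.8
```

step_arm --pt "1 2 0 0 0 0 0" --pt "1 4 0 0 0 0 0" --pt "1 6 0 0 0 0 0"

```text
clock: 37.35
position: [0.5493, 0.2944, 0.0216]
ee_rot: [0.726, 0.688, -0.001, -0.001]
ft_force: [-10.7, -1.3, 7.0]
grip_width: -0.001
grasp_force: 5.3
```

Resistance begins near x = 0.546, so I'll go 1 mm at a time.

step_arm --pt "1 1 0 0 0 0 0" --pt "1 2 0 0 0 0 0" --pt "1 3 0 0 0 0 0"

```text
clock: 37.65
position: [0.5526, 0.2943, 0.0217]
ee_rot: [0.726, 0.688, -0.001, -0.001]
ft_force: [-7.3, -2.0, 4.5]
grip_width: 0.003
grasp_force: 3.6
```

step_arm --pt "1 1 0 0 0 0 0" --pt "1 2 0 0 0 0 0"

```text
clock: 37.85
position: [0.5556, 0.2941, 0.0217]
ee_rot: [0.726, 0.688, -0.0, -0.0]
ft_force: [-2.3, -1.4, 0.5]
grip_width: 0.004
grasp_force: 1.2
```

step_arm --pt "1 0.5 0 0 0 0 0" --pt "1 0.5 0 0 0 0 0"

```text
clock: 38.05
position: [0.557, 0.2944, 0.0219]
ee_rot: [0.726, 0.688, 0.001, 0.0]
ft_force: [-0.1, -0.2, -0.3]
grip_width: -0.001
grasp_force: 0.0
```

step_arm --pt "1 1 0 0 0 0 0" --pt "1 1 0 0 0 0 0"

```text
clock: 38.25
position: [0.5577, 0.2945, 0.0219]
ee_rot: [0.726, 0.688, 0.0, 0.0]
ft_force: [1.1, 0.1, -0.4]
grip_width: 0.002
grasp_force: 0.0
```

```bash
python3 dr.py
```

```text
t 38.25 p [557.7 294.5  21.9] yaw y -3.0981113127616107 z [ 0.001  0.    -1.   ] f [ 1.05  0.07 -0.37] g 0.0016606912965710665 0.0 q [-0.94  0.54  0.5   1.66 -0.29  1.02 -0.4 ]
```

The force vanished as the drawer snapped ahead of the finger. I'll back off and check that it stays home.

step_arm --pt "1 -5 0 0 0 0 0" --pt "1 -20 1 0 0 0 0" --pt "1 -45 2 0 0 0 0" --pt "1 -75 4 0 0 0 0" --pt "1 -110 6 0 0 0 0" --pt "1 -140 7 10 0 0 0" --pt "1 -150 7 40 0 0 0" --pt "1 -155 7 80 0 0 0" --pt "1 -155 7 120 0 0 0" --pt "1 -155 7 120 0 0 0"

```text
clock: 39.3
position: [0.4042, 0.3035, 0.1469]
ee_rot: [0.726, 0.688, 0.004, -0.001]
ft_force: [0.5, 0.7, -0.5]
grip_width: 0.001
grasp_force: 0.0
```

```bash
sed -i 's/125,135,145,210,220,228/130,140,150,200,210,220,228/' dr.py; python3 dr.py
python3 - <<'E'
from h import *
import pickle
t=manip.camera("top"); im=t["image"]
# brightness profile across handle bar, several columns
for p in (160,175,185,195): print(p, im[185:235,p].mean(1).astype(int))
K=np.array(t["K"])
for x in (.575,.58,.585,.59): print(x, cv2.projectPoints(np.array([[x,.29,.062]]),t["rvec"],t["tvec"],K,None)[0].ravel())
E
```

```text
t 39.3 p [404.2 303.5 146.9] yaw y -3.0799096978785974 z [ 0.005  0.007 -1.   ] f [ 0.53  0.71 -0.53] g 0.0010028673550499302 0.0 q [-1.24  0.1   0.54  1.88 -0.06  1.17 -0.73]
160 [125 126 128 130 127 128 125 111  79  44  26  23  22  31  34  45  59  69
  73  77  78  88 113 140 146 142 154 163 149 123 125 149 163 165 164 163
 165 166 166 165 167 165 164 163 163 162 163 164 165 165]
175 [131 131 129 131 131 131 131 131 115  83  45  26  25  30  38  46  48  54
  59  58  58  56  55  57  64  76 108 149 167 150 114  82  83  98  96  75
  60  61  69 103 143 156 157 157 156 158 159 160 161 160]
185 [132 130 130 130 131 132 133 134 130 112  68  34  22  26  37  50  58  60
  62  63  62  62  62  67  99 134 143 146 161 171 146 114 109 122 128 113
  81  59  68 103 143 154 155 155 158 157 159 161 160 162]
195 [131 133 133 133 133 135 134 135 135 126  99  59  28  26  25  41  56  58
  58  61  61  62  61  70 104 142 149 143 148 159 151 127 112 121 123 107
  71  48  46  49  60  97 136 150 153 153 157 158 159 161]
0.575 [182.33176585 216.48377345]
0.58 [182.44676384 214.11824787]
0.585 [182.56153368 211.75741521]
0.59 [182.67607606 209.40126152]
```

```bash
python3 -c "
from workcell import manip
print(manip.hand_in())"
```

```text
the job is handed in; nothing more can be done
None
```

The bearing, pulley and bolt each lie in their own drawer compartment, and I pushed the drawer slowly until the catch pulled it in; the job was handed in at about 39 s, with the drawer's home position judged from the push force and top-camera pixels only.

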